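# Lay the square to the corner of a panel and clamp it

## Robot

A 6-joint arm with a two-finger parallel gripper is mounted at the origin on the work surface; the furniture and walls round the work are solid. World frame = base frame: x ahead of the robot, y to its left, z up, the work surface at z = 0. Lengths are in m, angles in degrees, forces in N, time in s.
With the tool pointing down it reaches from about 0.3 to 0.775 m from the base axis. Payload 14.6 kg.
Tool frame: the origin (TCP) lies at the very end of the fingers, on their centre line; the grasp point (between the pads) lies 19 mm behind it (hold_point_z is the distance from the TCP to the grasp point, in m); z points along the fingers, y is the line along which they close (so a half turn about z gives the same grasp; the last joint's range is limited). The gripper opens to 85 mm and grips with 20 to 120 N. Pads are 22 mm wide; open, the fingers measure 114 mm over their backs; the gripper's body (76 mm by 85 mm) begins 54 mm behind the grasp point. The pads swing forward as they close: fully open they stand 13 mm farther back than shut.
Start: joints at [73.362, 17.183, 87.147, -0, 75.671, -3.816], TCP at [0.122, 0.536, 0.231] pointing down, gripper open.
Joint ranges: [-173.82, 173.82], [-45.26, 126.66], [13.44, 144.39], [-59.66, 239.66], [0, 175.72], [-146.38, 146.38]. Speed limits (degrees/s): [127.2, 127.2, 147.25, 180, 180, 180].

## Interface

Orientations are given as a 3x3 rotation matrix whose columns are the frame's x, y, z axes.
In Python, from station import * gives the robot as it stands. The module is installed in compiled form; this text tells all that it offers.
- The arm moves only by the shell command python3 -m crank 'ROWS' [OPENING] [FORCE]. ROWS is JSON, a list of rows, each a list of 6 numbers: the shift along the tool's x, y, z as a fraction of full scale, then the turn, a rotation vector about the tool's x, y, z as a fraction of full scale. In form: [[tx, ty, tz, wx, wy, wz], ...]. A call has 1 to 10 rows; each row shifts and turns the commanded pose from where the row before left it, along the tool's axes as they then stand; what a row does not reach is not made up. Full scale, the value 1, is 0.25 m for a shift and 180 degrees for a turn. A row lasts 1/8 s, in which the tool goes at most 62.5 mm and 10.7 degrees, less where a joint would pass 70% of its speed; a pose out of reach is approached as far as the arm can. A call with a number of a shift or a turn outside -1 to 1 is refused whole. A call with a gripper value outside its range is refused whole. OPENING is the opening, from -1 (shut) to 1 (fully open), set as the call begins (- or left out, the last holds). The fingers move at their own pace and stop on an object; FORCE is the grip in N (left out, the last holds). Time passes only in rows, so rows that do not move let the fingers close. It gives the time, the measured TCP pose, the force, the opening and the grip force at its end, in the units of the state.
- read_state(): the state, without advancing time (a new reading comes with each control period).
- capture(name): name is "scene" or "top" or "wrist"; returns a dict with "color" (420x560x3 uint8, red, green, blue), "fovy" (degrees; the focal length in pixels is half the picture's height over the tangent of half this angle, whatever the lens; pixels are square), "cx", "cy" (the principal point, pixels), "origin" and "orientation" of the camera in the world. Camera axes: x right, y up, looking along -z (the intrinsics and any distortion apply to the point x, -y, -z); pixel columns grow to the right and rows downward; lengths in m; the calibration is good to about 2 mm. A picture is of the moment at which its call begins. There is no depth.
- close_job(): hands the job in; it is judged then, once.
Trained networks look in the newest picture that a camera, given by its name, has taken for a name from the list of things; names that differ only in an ending like _2 or _b are one class to them, and where a whole thing is asked for, a point or a joint stands for the part that bears it (a point fixed in the world has none). Each returns a list of dicts, best first, with "p" (0 to 1); they miss things now and then, are a little off and sometimes report something else, mostly with a low value. They report only what shows in the picture. A call takes as long as a camera call. They do not tell look-alikes from the thing itself.
- trace(camera, name): "pixels" (420x560 bool, what is visible of it) and "bbox" ([left, top, right, bottom] in pixels, round what is visible of it).
The state is a dict: "t": time; "qpos": joint angles; "joint_velocities": joint speeds; "joint_efforts": joint torques, N m; "eef_pos": TCP position; "tcp_rot": TCP orientation; "force": force on the tool from outside, world axes, zero at the start; "ft_torque": the same for the moment, N m; "finger_gap": finger opening in m; "finger_force": force on a finger pad.
Only numpy, scipy, OpenCV 4.12 (cv2) and the standard library are available. Lean on these libraries where they do the work, as an engineer would, in place of code of your own. Each camera call takes 0.05 s, during which the arm holds its last target. There are 200 camera calls.

## Task

Get the marking-out jig ready for scribing. First lift the small open tin off the jig and stand it upright on the bench, clear of the jig; then lay the thick-stock square flat on the jig's board round the far left corner of the fixed panel, stock flush along the panel's left edge and blade flush along its far edge, and finally swing the strap clamp all the way down so that its pad rests on the blade. Leave all the other things where they are.

Things in the scene. Friction and masses are not known exactly. Their poses are not given: they have to be found in the camera images.
- jig: Fixed jig: pale wooden board 230 (x) x 170 (y), 18 mm thick, on 12 mm rubber feet (board top z = 30); origin on the bench under its centre, x roughly away from the robot. On it a fixed bare aluminium panel 5 mm thick covers x -110 to 50, y -80 to 20 mm (top z = 35). Bare ledges 65 mm wide are left beyond the panel's left (+y) and far (+x) edges; the clamp stands on the far one.
- square: Loose L-shaped steel square, 0.2-0.3 kg, flat on the bench left of the jig. Dark stock x -55..55, y -9..9, 22 mm high; bright blade x 33..55, y -9..-100, 5 mm high. Origin under the stock's middle; mass centre near x 7, y -9. Grip across the stock's 18 mm, its top 15 mm only: once laid, the panel is under the inner finger. Laid, its axes match the jig's, origin at jig x 17, y 29, z 30 mm.
- square_corner (a point): The square's inner corner at its underside, where the stock's inner face meets the blade's inner edge: x = 33, y = -9, z = 0 mm in the square's frame. It belongs on panel_corner.
- clamp (a joint): Strap clamp on the jig, hinged at clamp_pivot about a level axis along the jig's y. 0 = closed: strap level, pointing along the jig's -x, pad (41 mm from the pivot) on the square's blade. Grows as it swings up; 1.57 upright, stop 1.85. Starts at 0.9 to 1.45 and stays where put (about 1 N at the grip moves it). While it is up the blade slides under it from the left, close over the board.
- clamp_pivot (a point): The clamp's hinge axis: x = 102, y = -50, z = 56 mm in the jig's frame. Its two steel cheeks rise to z = 64 mm and span 32 mm along y, 22 mm along x.
- clamp_grip (a point): Middle of the black rubber sleeve at the strap's free end, 90 mm from the pivot: 36 mm long along the strap, 18 mm wide along the jig's y, 12 mm thick. Pinch it across its 18 mm from above; it turns between the fingers as they follow the arc. Closed, it is at x = 12, y = -50, z = 56 mm in the jig's frame, 21 mm above the panel.
- tin: Small open aluminium screw tin with metal shavings fixed inside, 38 mm across and 16 mm high, about 50 g; origin at the centre of its underside. It starts on the ledge left of the panel, where the stock must lie; the bench has free spots to the left of the jig.
- cup: Bystander, loose: low plastic cup of screws, 50 mm across, 16 mm high, on the near right part of the panel; origin under its centre.
- bottle: Bystander, loose: small dispensing bottle 32 mm across, 78 mm high, at the back; origin under its centre.
- pliers: Bystander, loose: small pliers 136 (its x) x 45 x 12 mm lying flat; origin under its centre.
- tape: Bystander, loose: roll of tape 62 mm across, 18 mm high, lying flat at the back; origin under its centre.
- allen: Bystander, loose: black hex key 72 (its x) x 24 x 4 mm lying on the near part of the panel; origin under its centre.
- panel_corner (a point): The panel's far left corner at the level of the board's top: x = 50, y = 20, z = 30 mm in the jig's frame; turns with the jig. The panel's left edge runs from here along the jig's -x, its far edge along the jig's -y.
Not all that is in view belongs to the job. Several things have the shape of the tin; the one meant has the colours described above.

How it is judged (in metres and radians):
On the way, in this order (a step that is already met when the one before it is completed fails the run):
1. the tin stands upright on the bench, off the jig, and is let go (height (world z) of tin between -0.005 and 0.005 m and angle between tin's own z axis and vertical below 0.1 rad and contact force between the fingers and tin below 0.1 N), for 0.2 s.
2. with the clamp still up, the square lies flush in place round the panel's corner (x of square_corner in the frame of jig between 0.047 and 0.0525 m and y of square_corner in the frame of jig between 0.017 and 0.0225 m and z of square_corner in the frame of jig between 0.028 and 0.0318 m and angle between the x axis of square and the x axis of jig, either way round below 0.022 rad and angle between square's own z axis and vertical below 0.03 rad and value of joint clamp above 0.4 rad), for 0.2 s.
At the end, for the whole second after the job is handed in: The square lies flat on the board with its inner corner within about 2.5 mm of the panel's corner along each edge (3 mm into it) and parallel to the edges within 0.022 rad; the clamp is down (joint under 0.04 rad); the tin stands upright on the bench top, off the jig; all at rest (x of square_corner in the frame of jig between 0.047 and 0.0525 m and y of square_corner in the frame of jig between 0.017 and 0.0225 m and z of square_corner in the frame of jig between 0.028 and 0.0318 m and angle between the x axis of square and the x axis of jig, either way round below 0.022 rad and angle between square's own z axis and vertical below 0.03 rad and height (world z) of tin between -0.005 and 0.005 m and angle between tin's own z axis and vertical below 0.1 rad and value of joint clamp below 0.04 rad and linear speed of each of square, tin below 0.01 m/s); the robot touches nothing.
It fails at once if a bystander is shifted by more than 25 mm (distance of any of allen, cup, bottle, pliers, tape from where it was at the start of the episode above 0.025 m).
It also fails if it takes over 72 s, if anything falls off the work surface, if the arm or the gripper's body presses on something with over 40 N, if the wrist force passes 120 N, or if a joint passes its speed limit or range.

## Working session

There is one attempt and no reset: what is moved stays moved. The work goes in short steps, Python scripts to look and compute and a shell command to move; the robot and the scene stay as the last step left them, time stands still between calls to the robot, and variables do not carry over. Pictures are saved under pics/ and viewed, at most 10 in all, crops included, and the job is handed in when it is done.

```bash
mkdir -p pics; python3 - <<'E'
from station import *
import cv2,numpy as np
for c in("scene","top"):
    r=capture(c); cv2.imwrite(f"pics/{c}0.png",r["color"][:,:,::-1]); print(c,r["fovy"],r["cx"],r["cy"],np.round(r["origin"],4),np.round(r["orientation"],4).tolist(),[k for k in r])
    for n in("jig","square","tin","cup","bottle","pliers","tape","allen","clamp"):
        for d in trace(c,n)[:3]:
            ys,xs=np.nonzero(d["pixels"]); print(n,round(d["p"],2),d["bbox"],round(xs.mean(),1),round(ys.mean(),1),len(xs))
s=read_state(); print({k:np.round(v,3).tolist() for k,v in s.items()})
E
```

```text
scene 45.9489132715169 279.20628798456016 210.11958933388345 [ 0.0536 -0.5305  0.6892] [[0.9025, 0.2418, -0.3564], [-0.4301, 0.5501, -0.7158], [0.023, 0.7993, 0.6005]] ['color', 'fovy', 'cx', 'cy', 'origin', 'orientation']
jig 0.8 [248.4, 205.5, 381.5, 288.5] 317.6 248.1 6676
square 0.79 [241.1, 178.2, 273.1, 214.4] 256.1 193.8 559
tin 0.72 [312.4, 215.6, 331.9, 233.7] 322.9 225.1 273
tin 0.6 [219.6, 218.2, 231.0, 236.3] 223.9 226.5 233
cup 0.62 [285.0, 249.8, 309.4, 273.4] 297.3 259.8 429
cup 0.55 [249.1, 199.5, 384.6, 289.6] 318.1 248.1 6796
bottle 0.67 [235.3, 177.9, 277.8, 215.7] 257.1 193.5 652
bottle 0.63 [304.7, 154.6, 318.0, 177.8] 309.9 165.8 260
pliers 0.55 [161.2, 198.8, 216.7, 213.7] 184.9 205.8 492
tape 0.8 [319.2, 182.1, 345.6, 204.6] 332.6 192.5 405
allen 0.59 [273.6, 245.7, 292.0, 249.3] 280.4 245.5 23
clamp 0.66 [356.1, 199.4, 378.8, 241.4] 366.4 222.7 376
top 42.299418969886496 285.96705991695677 210.26062994021422 [0.2862 0.2281 0.9712] [[-0.0146, 0.9864, -0.1639], [-0.9998, -0.0166, -0.0109], [-0.0134, 0.1637, 0.9864]] ['color', 'fovy', 'cx', 'cy', 'origin', 'orie
[... 389 characters left out ...]
7
bottle 0.76 [187.8, 117.4, 211.5, 145.9] 197.6 129.0 364
pliers 0.67 [188.1, 267.1, 212.2, 344.8] 202.2 310.6 798
tape 0.59 [243.4, 107.8, 272.8, 146.4] 254.4 127.0 748
allen 0.45 [339.6, 209.2, 359.6, 249.2] 348.9 221.6 40
clamp 0.57 [383.6, 138.1, 402.6, 157.9] 389.4 147.3 232
{'t': 1.0, 'qpos': [73.36, 17.184, 87.149, 0.0, 75.67, -3.817], 'joint_velocities': [-0.016, -0.025, -0.001, -0.013, 0.058, 0.062], 'joint_efforts': [-0.002, -54.336, -36.198, -0.0, 0.001, 0.0], 'eef_pos': [0.122, 0.536, 0.231], 'tcp_rot': [[-0.975, 0.222, -0.0], [0.222, 0.975, -0.0], [0.0, -0.0, -1.0]], 'force': [0.139, 0.063, -0.066], 'ft_torque': [-0.038, -0.033, 0.027], 'finger_force': 0.0, 'finger_gap': 0.085}
```

```bash
python3 - <<'E'
import cv2
a=cv2.imread("pics/top0.png")[90:360,160:460]; cv2.imwrite("pics/top0c.png",cv2.resize(a,None,fx=2.2,fy=2.2,interpolation=cv2.INTER_CUBIC))
a=cv2.imread("pics/scene0.png"); cv2.imwrite("pics/scene0c.png",cv2.resize(a[140:320,140:400],None,fx=3,fy=3,interpolation=cv2.INTER_CUBIC))
E
```

```text
(no output)
```

View pics/top0c.png

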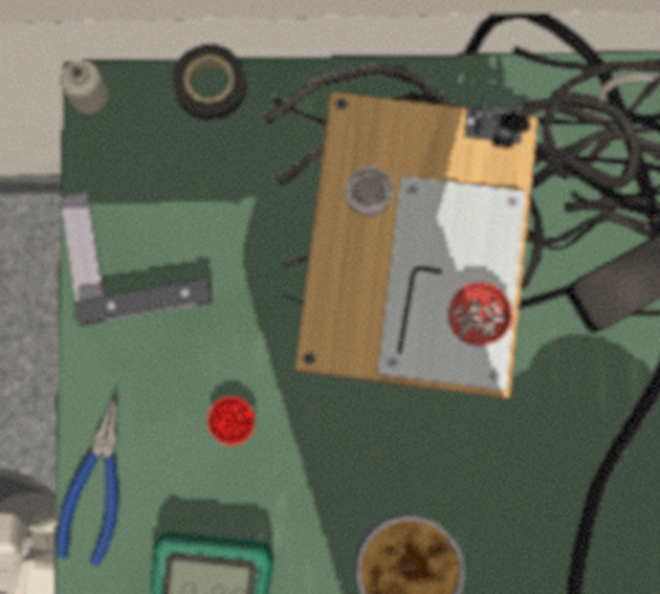

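View pics/scene0c.png

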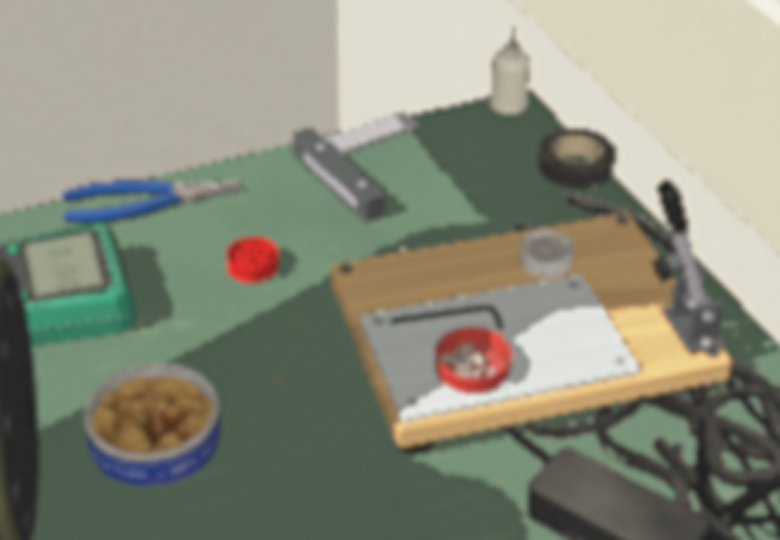

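The pictures show the aluminium tin at about (328,176) in the top image. The red tin at (265,281) is a look-alike. The square's blade points to +x, and the clamp is up at the far right of the jig. Next I'll compute rough positions.

```bash
cat > h.py <<'E'
from station import *
import numpy as np, cv2
from scipy.spatial.transform import Rotation as R
def K(r): return (r["color"].shape[0]/2)/np.tan(np.radians(r["fovy"]/2))
def pix2w(r,u,v,z):
    f=K(r); d=np.array(r["orientation"])@np.array([(u-r["cx"])/f,-(v-r["cy"])/f,-1.]); o=np.array(r["origin"])
    return o+d*(z-o[2])/d[2]
def w2pix(r,p):
    c=(np.atleast_2d(p)-r["origin"])@np.array(r["orientation"]); f=K(r)
    return np.c_[r["cx"]+f*c[:,0]/-c[:,2], r["cy"]-f*c[:,1]/-c[:,2]]
def crop(c,a,b,w,h,s): return lambda x,y:(a+x/s,b+y/s)
def jig2w(pose,p):  # pose=(x,y,deg)
    a=np.radians(pose[2]); p=np.atleast_2d(np.array(p,float))
    return np.c_[pose[0]+p[:,0]*np.cos(a)-p[:,1]*np.sin(a), pose[1]+p[:,0]*np.sin(a)+p[:,1]*np.cos(a), p[:,2]]
def delta(tgt,Rt=None):
    "fractions of tool shift and turn from the present pose to the target"
    s=read_state(); M=np.array(s["tcp_rot"]); d=M.T@(np.array(tgt)-s["eef_pos"])/0.25
    w=R.from_matrix(M.T@(M if Rt is None else Rt)).as_rotvec()/np.pi
    return np.round(d,4),np.round(w,4)
def down(deg):
    "tool pointing down, closing line (tool y) at deg in world; nearest of the two half turns"
    M=np.array(read_state()["tcp_rot"]); a=np.radians(deg); best=None
    for k in(0,np.pi):
        y=np.array([np.cos(a+k),np.sin(a+k),0]); z=np.array([0,0,-1.]); T=np.c_[np.cross(y,z),y,z]
        if best is None or np.trace(M.T@T)>np.trace(M.T@best): best=T
    return best
def shot(c,name=None,s=1,box=None):
    r=capture(c)
    if name:
        im=r["color"][:,:,::-1]
        if box: im=im[box[1]:box[3],box[0]:box[2]]
        cv2.imwrite(f"pics/{name}.png",cv2.resize(im,None,fx=s,fy=s,interpolation=cv2.INTER_CUBIC))
    return r
E
python3 - <<'E'
from h import *
r=capture("top"); P=lambda x,y,z:np.round(pix2w(r,160+x/2.2,90+y/2.2,z),4)
for n,x,y,z in[("jFL",333,95,.03),("jNL",297,370,.03),("jNR",508,397,.03),("pFL",402,177,.035),("pNL",380,374,.035),("pFR",527,190,.035),("tin",370,190,.04),("sqNearL",78,325,.022),("sqNearR",211,302,.022),("sqFarR",208,257,.022),("bladeTipL",62,195,.005),("bladeTipR",88,195,.005),("bladeInner",102,288,.005),("redtin",232,420,.016),("pliertip",115,390,.01),("tape",210,82,.018),("bottle",82,100,.05),("cup",480,312,.05),("meter",215,535,.03)]: print(n,P(x,y,z))
E
```

```text
jFL [0.5823 0.1907 0.03  ]
jNL [0.3582 0.224  0.03  ]
jNR [0.3345 0.0593 0.03  ]
pFL [0.5114 0.137  0.035 ]
pNL [0.3536 0.1592 0.035 ]
pFR [0.4989 0.0374 0.035 ]
tin [0.5    0.1633 0.04  ]
sqNearL [0.3975 0.3987 0.022 ]
sqNearR [0.4144 0.292  0.022 ]
sqFarR [0.451  0.2942 0.022 ]
bladeTipL [0.5083 0.4164 0.005 ]
bladeTipR [0.5079 0.3948 0.005 ]
bladeInner [0.4297 0.3824 0.005 ]
redtin [0.3204 0.2762 0.016 ]
pliertip [0.3459 0.3704 0.01  ]
tape [0.5993 0.2921 0.018 ]
bottle [0.5757 0.3928 0.05  ]
cup [0.3993 0.0815 0.05  ]
meter [0.2322 0.2894 0.03  ]
```

```bash
python3 -c "
from h import *
print(delta([.44,.17,.25],down(-8.4)))"
```

```text
(array([-1.5652, -1.1463, -0.0749]), array([0.    , 0.    , 0.4754]))
```

```bash
python3 -m crank '[[-0.157,-0.115,-0.0075,0,0,0],[-0.157,-0.115,-0.0075,0,0,0],[-0.157,-0.115,-0.0075,0,0,0],[-0.157,-0.115,-0.0075,0,0,0],[-0.157,-0.115,-0.0075,0,0,0],[-0.157,-0.115,-0.0075,0,0,0],[-0.157,-0.115,-0.0075,0,0,0],[-0.157,-0.115,-0.0075,0,0,0],[-0.157,-0.115,-0.0075,0,0,0],[-0.157,-0.115,-0.0075,0,0,0]]'
python3 -m crank '[[0,0,0,0,0,0.053],[0,0,0,0,0,0.053],[0,0,0,0,0,0.053],[0,0,0,0,0,0.053],[0,0,0,0,0,0.053],[0,0,0,0,0,0.053],[0,0,0,0,0,0.053],[0,0,0,0,0,0.053],[0,0,0,0,0,0.0514],[0,0,0,0,0,0]]'
python3 - <<'E'
from h import *
r=shot("wrist","w1",1.4); print(r["fovy"],r["cx"],r["cy"],np.round(r["origin"],4),np.round(r["orientation"],3).tolist())
r2=capture("top"); cv2.imwrite("pics/top1.png",r2["color"][:,:,::-1])
for n in("jig","square","tin","clamp","allen"):
    for d in trace("wrist",n)[:2]: print(n,d["p"],d["bbox"])
E
```

```text
t: 2.3
eef_pos: [0.4419, 0.1675, 0.2503]
tcp_rot: [[-0.975, 0.222, 0.0], [0.222, 0.975, 0.0], [-0.0, 0.0, -1.0]]
force: [0.1, -0.2, 0.2]
finger_gap: 0.0854
finger_force: 0.0
t: 3.55
eef_pos: [0.441, 0.1688, 0.2501]
tcp_rot: [[0.145, 0.989, 0.0], [0.989, -0.145, 0.0], [0.0, 0.0, -1.0]]
force: [-0.2, 0.4, -0.9]
finger_gap: 0.0851
finger_force: 0.0
68.6337039440997 279.9361564404597 213.38895160509202 [0.4507 0.2377 0.3921] [[0.989, 0.14, 0.039], [-0.146, 0.953, 0.267], [0.001, -0.27, 0.963]]
jig 0.91 [206.5, 150.4, 405.3, 283.5]
square 0.67 [218.8, 1.5, 259.8, 83.1]
tin 0.77 [314.9, 168.4, 350.2, 201.9]
tin 0.64 [148.5, 89.9, 184.4, 125.5]
clamp 0.5 [369.0, 272.9, 374.7, 283.9]
allen 0.78 [226.3, 215.2, 285.1, 234.2]
```

View pics/w1.png

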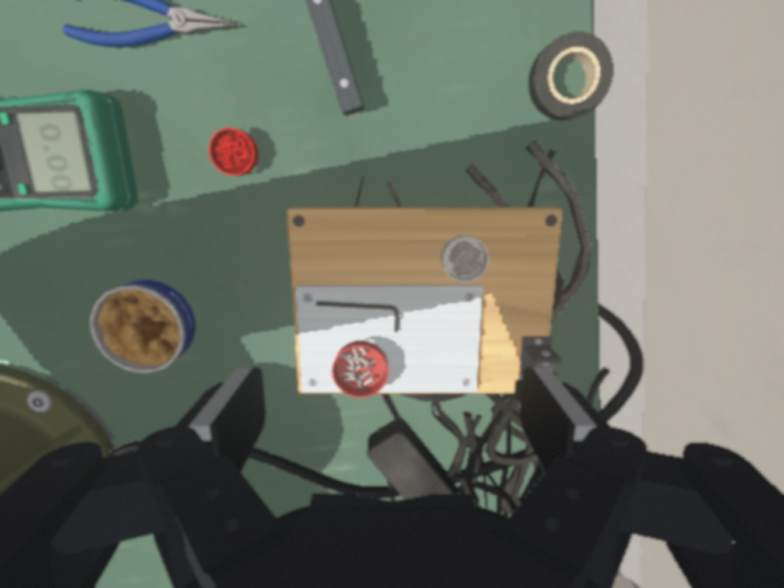

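The wrist view shows the jig with board far-left corner at (561,208) and panel far-left corner at (482,287). The tin is at (465,258). I'll fit the jig pose to these points.

```bash
cat >> h.py <<'E'
from scipy.optimize import least_squares
def fitpose(views,x0):
    "views: list of (r, [(pix),...], [(local pt),...]); planar pose in m, deg"
    def res(p): return np.concatenate([(w2pix(r,jig2w(p,np.array(L)/1000))-np.array(px)).ravel() for r,px,L in views])
    s=least_squares(res,x0,x_scale=[.01,.01,1],loss="soft_l1"); return s.x,np.round(res(s.x).reshape(-1,2),1)
E
python3 - <<'E'
from h import *
import pickle
r=capture("wrist"); t=capture("top")
pw=np.array([(561,208),(289,209),(482,287),(295,286),(478,391)])/1.4
L=[(115,85,30),(-115,85,30),(50,20,35),(-110,20,35),(50,-80,35)]
pt=np.array([(333,95),(297,370),(508,397),(402,177),(380,374),(527,190)])/2.2+[160,90]
L2=[(115,85,30),(-115,85,30),(-115,-85,30),(50,20,35),(-110,20,35),(50,-80,35)]
for v in([(r,pw,L)],[(t,pt,L2)],[(r,pw,L),(t,pt,L2)]):
    p,e=fitpose(v,[.46,.12,-8.4]); print(np.round(p,4),e.tolist())
d=trace("wrist","tin")[0]; ys,xs=np.nonzero(d["pixels"]); print("tin",pix2w(r,(314.9+350.2)/2,(168.4+201.9)/2,.044),pix2w(r,xs.mean(),ys.mean(),.044))
d=[d for d in trace("top","tin") if abs(d["bbox"][0]-314)<8]
for q in d: print(pix2w(t,(q["bbox"][0]+q["bbox"][2])/2,(q["bbox"][1]+q["bbox"][3])/2,.04))
print(pix2w(r,465/1.4,258/1.4,.044))
E
```

```text
[ 0.4623  0.1257 -8.1547] [[2.5, -0.1], [-2.5, -0.1], [0.4, -0.6], [0.2, 0.6], [-0.8, 0.7]]
[ 0.4596  0.124  -8.2044] [[-0.6, -1.7], [-0.3, 0.1], [1.8, 0.4], [0.2, -0.3], [-0.2, 0.0], [-0.1, 0.7]]
[ 0.4611  0.1252 -8.1753] [[1.4, 0.5], [-3.5, 0.4], [-0.5, -0.1], [-0.7, 1.1], [-1.8, 1.2], [-1.3, -2.5], [-1.0, -0.7], [1.1, -0.4], [-0.5, -1.1], [-0.9, -0.8], [-0.9, -0.2]]
tin [0.50123879 0.1655513  0.044     ] [0.33307045 0.27497383 0.044     ]
[0.50087756 0.16661681 0.044     ]
```

```bash
python3 -c "
from h import *
r=capture('wrist'); cv2.imwrite('pics/x.png',r['color'])
for u,v in[(360,180),(395,205),(393,183),(470,167),(490,185),(425,150)]: print(u,v,np.round(pix2w(r,u/1.4,v/1.4,0),3))
print(delta([.501,.166,.07],down(-8.2)))"
```

```text
360 180 [0.423 0.24  0.   ]
395 205 [0.45  0.214 0.   ]
393 183 [0.451 0.233 0.   ]
470 167 [0.52  0.237 0.   ]
490 185 [0.536 0.219 0.   ]
425 150 [0.483 0.256 0.   ]
(array([0.0238, 0.2393, 0.72  ]), array([-0.   ,  0.   , -0.001]))
```

```bash
python3 -m crank '[[0,0,0,0,0,0]]' 0.35 30
```

```text
t: 4.28
eef_pos: [0.441, 0.1688, 0.25]
tcp_rot: [[0.146, 0.989, 0.0], [0.989, -0.146, 0.0], [0.0, 0.0, -1.0]]
force: [-0.7, 0.0, -0.7]
finger_gap: 0.0697
finger_force: 0.0
```

```bash
python3 -m crank '[[0.006,0.06,0.18,0,0,0],[0.006,0.06,0.18,0,0,0],[0.006,0.06,0.18,0,0,0],[0.006,0.06,0.18,0,0,0],[0,0,0,0,0,0],[0,0,0,0,0,0]]'; python3 -c "
from h import *
r=shot('wrist','w2',1.4)
for d in trace('wrist','tin')[:3]: print(d['p'],d['bbox'],np.round(pix2w(r,(d['bbox'][0]+d['bbox'][2])/2,(d['bbox'][1]+d['bbox'][3])/2,.044),4))
print(delta([.501,.166,.033],down(-8.2)))"
```

```text
t: 5.03
eef_pos: [0.5015, 0.1662, 0.0716]
tcp_rot: [[0.146, 0.989, 0.001], [0.989, -0.146, 0.0], [0.001, 0.001, -1.0]]
force: [-0.1, 0.5, 0.7]
finger_gap: 0.0576
finger_force: 0.0
0.77 [0.0, 84.6, 8.6, 130.4] [0.3708 0.2658 0.044 ]
0.64 [249.1, 215.0, 312.8, 276.9] [0.5022 0.1682 0.044 ]
(array([-0.0019, -0.0032,  0.1565]), array([ 0.0009, -0.0004, -0.001 ]))
```

View pics/w2.png

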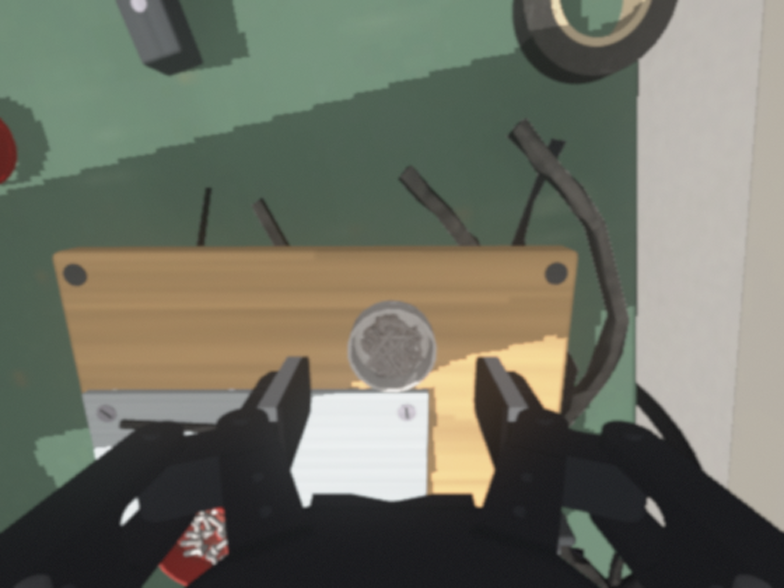

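The tin sits centred between the fingers at (392,345), and the panel corner is at about (431,391). I'll descend and grip.

```bash
python3 -m crank '[[0.004,-0.002,0.05,0,0,0],[0.002,-0.002,0.05,0,0,0],[0,0,0.053,0,0,0],[0,0,0,0,0,0],[0,0,0,0,0,0]]'; python3 -m crank '[[0,0,0,0,0,0],[0,0,0,0,0,0],[0,0,0,0,0,0],[0,0,0,0,0,0],[0,0,0,0,0,0],[0,0,0,0,0,0]]' -0.4 30; python3 -c "
from h import *
r=capture('wrist')
pw=np.array([(432,391),(88,391),(575,248),(54,252)])/1.4"
```

```text
t: 5.75
eef_pos: [0.5006, 0.1677, 0.0319]
tcp_rot: [[0.146, 0.989, 0.0], [0.989, -0.146, 0.0], [0.0, 0.0, -1.0]]
force: [-0.2, -0.3, -0.0]
finger_gap: 0.0577
finger_force: 0.0
t: 6.5
eef_pos: [0.5007, 0.1677, 0.0324]
tcp_rot: [[0.146, 0.989, 0.001], [0.989, -0.146, 0.0], [0.0, 0.001, -1.0]]
force: [-1.7, 0.1, 5.8]
finger_gap: 0.0357
finger_force: 30.2
```

```bash
python3 -m crank '[[0,0,-0.1,0,0,0],[0,0,-0.1,0,0,0],[0.09,-0.038,-0.05,0,0,0],[0.14,-0.06,0,0,0,0],[0.14,-0.06,0,0,0,0],[0,0,0,0,0,0]]'; python3 -c "
from h import *
print(delta([.475,.264,.006],down(-8.2)))"
```

```text
t: 7.3
eef_pos: [0.4742, 0.2667, 0.0944]
tcp_rot: [[0.143, 0.99, 0.0], [0.99, -0.143, 0.0], [0.0, 0.0, -1.0]]
force: [0.0, -0.4, -0.7]
finger_gap: 0.0353
finger_force: 30.4
(array([-0.0105,  0.0048,  0.3534]), array([ 0.0001, -0.0001, -0.0002]))
```

```bash
python3 -m crank '[[0,0,0.15,0,0,0],[0,0,0.13,0,0,0],[0,0,0.068,0,0,0],[0,0,0.01,0,0,0],[0,0,0,0,0,0]]'
```

```text
t: 7.92
eef_pos: [0.4754, 0.265, 0.0057]
tcp_rot: [[0.146, 0.989, 0.001], [0.989, -0.146, 0.001], [0.001, 0.001, -1.0]]
force: [0.4, 0.7, -0.6]
finger_gap: 0.0353
finger_force: 30.4
```

```bash
python3 -m crank '[[0,0,0.005,0,0,0],[0,0,0.005,0,0,0],[0,0,0.003,0,0,0],[0,0,0,0,0,0]]'
```

```text
t: 8.43
eef_pos: [0.4751, 0.265, 0.0024]
tcp_rot: [[0.146, 0.989, 0.001], [0.989, -0.146, 0.0], [0.0, 0.001, -1.0]]
force: [-3.2, -2.3, 9.1]
finger_gap: 0.0357
finger_force: 31.6
```

```bash
python3 -m crank '[[0,0,0,0,0,0],[0,0,0,0,0,0],[0,0,0,0,0,0]]' 0.35; python3 -m crank '[[0,0,-0.1,0,0,0],[0,0,-0.2,0,0,0],[0,0,-0.2,0,0,0],[0,0,-0.2,0,0,0],[0,0,0,0,0,0]]'; python3 -c "
from h import *
print(delta([.435,.33,.18],down(9)))"
```

```text
t: 8.8
eef_pos: [0.4748, 0.2649, 0.0015]
tcp_rot: [[0.146, 0.989, -0.0], [0.989, -0.146, -0.0], [-0.0, -0.0, -1.0]]
force: [-1.1, 0.5, 0.3]
finger_gap: 0.0577
finger_force: 0.0
t: 9.43
eef_pos: [0.4762, 0.2656, 0.1804]
tcp_rot: [[0.146, 0.989, 0.006], [0.989, -0.146, 0.003], [0.004, 0.006, -1.0]]
force: [-0.2, 0.3, -0.6]
finger_gap: 0.0575
finger_force: 0.0
(array([ 0.231 , -0.2005,  0.0012]), array([ 0.002 , -0.0009, -0.0966]))
```

```bash
python3 -m crank '[[0.11,-0.1,0,0,0,0],[0.11,-0.1,0,0,0,0],[0,0,0,0,0,-0.05],[0,0,0,0,0,-0.0466],[0,0,0,0,0,0],[0,0,0,0,0,0]]'; python3 -c "
from h import *
r=shot('wrist','w3',1.4)
for n in('square','tin'):
  for d in trace('wrist',n)[:2]: print(n,d['p'],d['bbox'],np.round(pix2w(r,(d['bbox'][0]+d['bbox'][2])/2,(d['bbox'][1]+d['bbox'][3])/2,.015),4))
print(read_state()['eef_pos'])"
```

```text
t: 10.18
eef_pos: [0.4333, 0.3265, 0.176]
tcp_rot: [[-0.153, 0.988, -0.001], [0.988, 0.153, -0.0], [-0.0, -0.001, -1.0]]
force: [0.4, 0.6, -0.1]
finger_gap: 0.0571
finger_force: 0.0
square 0.9 [253.4, 117.6, 370.5, 232.1] [0.461  0.3551 0.015 ]
tin 0.97 [146.3, 208.4, 184.9, 244.5] [0.3209 0.2792 0.015 ]
tin 0.91 [290.2, 243.2, 328.6, 277.7] [0.4748 0.2643 0.015 ]
[0.4334369  0.326545   0.17635004]
```

View pics/w3.png

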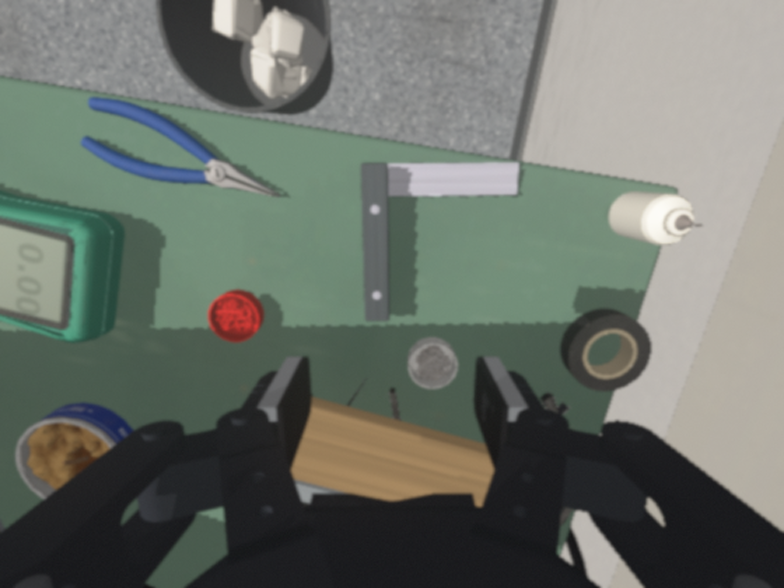

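The aluminium tin stands on the bench at (432,363). The square's stock runs from (374,163) to (377,320), with the blade to the right.

```bash
python3 -c "
from h import *
r=capture('wrist')
px=np.array([(361.5,163),(387,163),(365,321),(388.5,320),(519,162),(519,194)])/1.4
L=[(55,9,22),(55,-9,22),(-55,9,22),(-55,-9,22),(55,-100,5),(33,-100,5)]
p,e=fitpose([(r,px,L)],[.415,.343,99]); print(p,e.tolist())
m=trace('wrist','square')[0]['pixels']
print(np.round(w2pix(r,jig2w(p,np.array(L)/1000))*1.4))
p0=p
g=jig2w(p,[(.007,0,.0)])[0]; print('grip',g, delta([g[0],g[1],.06],down(p[2]-90)))
"
```

```text
[ 0.41882808  0.34899241 99.30657567] [[-0.6, -0.5], [0.7, -0.6], [-0.2, 0.2], [0.8, 0.8], [0.3, -0.1], [-1.3, 0.4]]
[[361. 162.]
 [388. 162.]
 [365. 321.]
 [390. 321.]
 [519. 162.]
 [517. 194.]]
grip [0.41769606 0.35590027 0.        ] (array([ 0.1257, -0.0441,  0.4659]), array([-0.    ,  0.    , -0.0021]))
```

```bash
python3 -m crank '[[0.042,-0.015,0.1,0,0,0],[0.042,-0.015,0.12,0,0,0],[0.042,-0.014,0.12,0,0,-0.002],[0,0,0.12,0,0,0],[0,0,0,0,0,0],[0,0,0,0,0,0]]' 0.2; python3 -c "
from h import *
r=shot('wrist','w4',1.4)
g=[.41769606,.35590027,.01]
print(delta(g,down(9.3)))
L=[(55,9,22),(55,-9,22),(-55,9,22),(-55,-9,22),(55,-100,5),(33,-100,5)]
print(np.round(w2pix(r,jig2w([ 0.41882808,0.34899241,99.30657567],np.array(L)/1000))*1.4))"
```

```text
t: 11.18
eef_pos: [0.4182, 0.3563, 0.0628]
tcp_rot: [[-0.162, 0.987, 0.001], [0.987, 0.162, 0.001], [0.001, 0.001, -1.0]]
force: [0.3, -0.1, -0.2]
finger_gap: 0.051
finger_force: 0.0
(array([-0.0016, -0.003 ,  0.212 ]), array([ 0.0006, -0.0003,  0.0002]))
[[369. 232.]
 [412. 232.]
 [372. 457.]
 [409. 457.]
 [607. 227.]
 [601. 274.]]
```

View pics/w4.png

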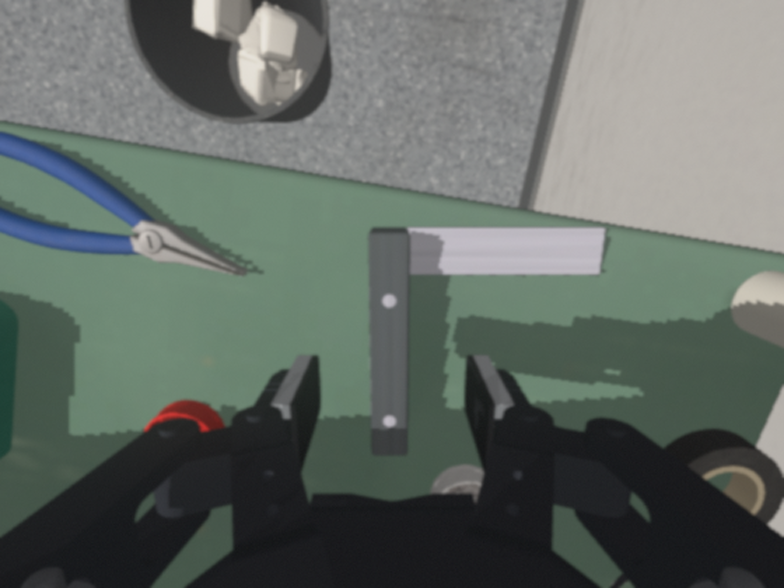

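The stock is centred between the fingers and the prediction matches. I'll descend and grip.

```bash
python3 -m crank '[[-0.001,-0.002,0.08,0,0,0],[0,0,0.08,0,0,0],[0,0,0.048,0,0,0],[0,0,0,0,0,0],[0,0,0,0,0,0]]'; python3 -m crank '[[0,0,0,0,0,0],[0,0,0,0,0,0],[0,0,0,0,0,0],[0,0,0,0,0,0],[0,0,0,0,0,0],[0,0,0,0,0,0]]' -1 80
```

```text
t: 11.85
eef_pos: [0.4176, 0.356, 0.0105]
tcp_rot: [[-0.162, 0.987, 0.001], [0.987, 0.162, 0.001], [0.001, 0.001, -1.0]]
force: [0.8, -0.2, 0.3]
finger_gap: 0.0512
finger_force: 0.0
t: 12.6
eef_pos: [0.4175, 0.3559, 0.0103]
tcp_rot: [[-0.163, 0.987, 0.001], [0.987, 0.163, 0.001], [0.0, 0.001, -1.0]]
force: [-0.5, -0.5, 6.0]
finger_gap: 0.0155
finger_force: 79.2
```

```bash
python3 -c "
from h import *
r=capture('wrist'); s=read_state(); M=np.array(s['tcp_rot'])
o=M.T@(r['origin']-s['eef_pos']); C=M.T@np.array(r['orientation']); np.savez('cam.npz',o=o,C=C)
M2=down(-8.36); M2=np.array([[.146,.989,.001],[.989,-.146,0],[.001,.001,-1]]); e=np.array([.5015,.1662,.0716])
r2=dict(r); r2['origin']=e+M2@o; r2['orientation']=M2@C
px=np.array([(431,391),(85,391)])/1.4; print('corner',pix2w(r2,*px[0],.035),pix2w(r2,*px[1],.035))
p,er=fitpose([(r2,px,[(50,20,35),(-110,20,35)])],[.46,.124,-8.2]);print(p,er.tolist())
for q in (p,[.4623,.1257,-8.15],[.4596,.124,-8.2]): print('corner',jig2w(q,[.05,.02,.03]))
"
```

```text
corner [0.51574155 0.13939502 0.035     ] [0.35921105 0.16275204 0.035     ]
[ 0.46414377  0.12688247 -8.44999607] [[1.2, 0.0], [-1.2, 0.2]]
corner [[0.51653992 0.13931805 0.03      ]]
corner [[0.51463032 0.13840975 0.03      ]]
corner [[0.51194139 0.13666408 0.03      ]]
```

```bash
python3 -m crank '[[0,0,-0.08,0,0,0],[0,0,-0.12,0,0,0],[0,0,-0.2,0,0,0],[0,0,0,0,0,0.057],[0,0,0,0,0,0.057],[0,0,0,0,0,0.057],[0,0,0,0,0,0.057],[0,0,0,0,0,0.057],[0,0,0,0,0,0.057]]';python3 -m crank '[[0,0,0,0,0,0.057],[0,0,0,0,0,0.057],[0,0,0,0,0,0.057],[0,0,0,0,0,0.057],[0,0,0,0,0,0.028],[0,0,0,0,0,0],[0,0,0,0,0,0]]'; python3 -c "
from h import *
J=[.4622,.1258,-8.25]; T=down(J[2]-90)
t=jig2w(J,[(.029,.114,.085)])[0]; print(t,delta(t,T))"
```

```text
t: 13.78
eef_pos: [0.417, 0.3556, 0.1094]
tcp_rot: [[0.794, 0.608, -0.0], [0.608, -0.794, -0.0], [-0.0, -0.0, -1.0]]
force: [-1.0, -0.0, -2.5]
finger_gap: 0.0157
finger_force: 78.6
t: 14.65
eef_pos: [0.4171, 0.3557, 0.1095]
tcp_rot: [[0.99, -0.142, -0.0], [-0.142, -0.99, -0.0], [-0.0, 0.0, -1.0]]
force: [0.1, -0.4, -1.7]
finger_gap: 0.0157
finger_force: 78.6
[0.50725805 0.23445897 0.085     ] (array([0.4258, 0.4287, 0.098 ]), array([0.    , 0.    , 0.0005]))
```

```bash
python3 -m crank '[[0.107,0.107,0.025,0,0,0],[0.107,0.107,0.025,0,0,0],[0.107,0.107,0.025,0,0,0],[0.105,0.107,0.024,0,0,0],[0,0,0,0,0,0],[0,0,0,0,0,0]]'; python3 -c "
from h import *
r=shot('wrist','w5',1.4); s=read_state(); e=s['eef_pos']; print(e)
M=np.array(s['tcp_rot'])
def sq(L): return e+(np.array(L)/1000-[7,0,0])@np.diag([1,-1,-1])@M.T+np.array([0,0,-.0103])*1 if 0 else e+((np.array(L)/1000-[.007,0,.0103])*[1,-1,-1])@M.T
print(np.round(w2pix(r,sq([(33,-9,0),(33,-9,5),(33,-100,5),(33,-100,0),(55,-100,5),(55,9,22)]))*1.4))
J=[.4622,.1258,-8.25]
print(np.round(w2pix(r,jig2w(J,np.array([(50,20,35),(50,-80,35),(-110,20,35),(102,-50,56)])/1000))*1.4))
"
```

```text
t: 15.4
eef_pos: [0.5069, 0.2347, 0.0848]
tcp_rot: [[0.99, -0.143, -0.0], [-0.143, -0.99, 0.0], [-0.0, -0.0, -1.0]]
force: [-0.8, -0.3, -1.8]
finger_gap: 0.0157
finger_force: 78.6
[0.50679969 0.23503507 0.0849033 ]
[[418. 298.]
 [419. 302.]
 [675. 302.]
 [667. 298.]
 [687. 240.]
 [364. 248.]]
[[600. 284.]
 [819. 284.]
 [563. 563.]
 [829. 164.]]
```

View pics/w5.png

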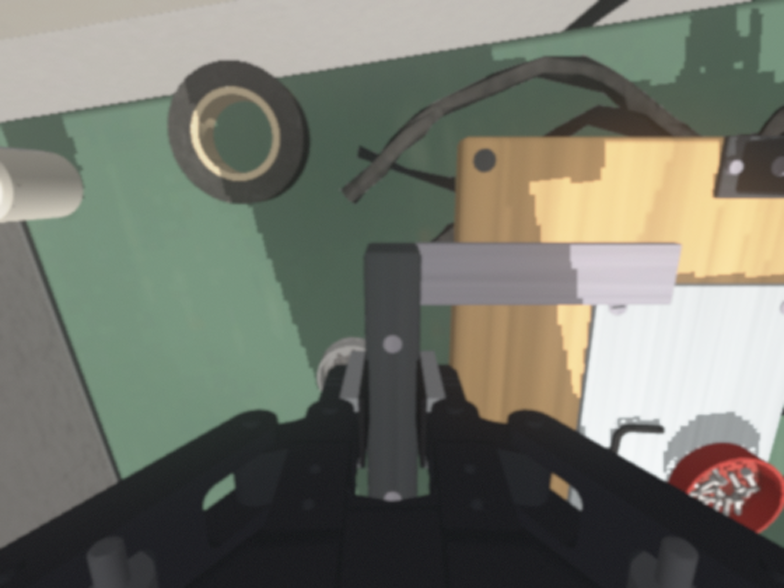

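```bash
python3 -m crank '[[0,0,0.06,0,0,0],[0,0,0.06,0,0,0],[0,0,0.042,0,0,0],[0,0,0,0,0,0],[0,0.05,0,0,0,0],[0,0.08,0,0,0,0],[0,0.08,0,0,0,0],[0,0.07,0,0,0,0],[0,0.02,0,0,0,0],[0,0,0,0,0,0]]'; python3 -c "
from h import *
r=shot('wrist','w6',1.4); s=read_state(); J=[.4622,.1258,-8.25]
t=jig2w(J,[(.024,.029,.0403)])[0]; print(s['eef_pos'],delta(t,down(J[2]-90)))
"
```

```text
t: 16.7
eef_pos: [0.4965, 0.16, 0.0444]
tcp_rot: [[0.989, -0.145, 0.0], [-0.145, -0.989, 0.0], [0.0, -0.0, -1.0]]
force: [-0.4, -0.6, -2.6]
finger_gap: 0.0157
finger_force: 78.7
[0.49648486 0.1603446  0.04438919] (array([-0.0199,  0.0404,  0.0163]), array([-0.    , -0.0001, -0.0003]))
```

View pics/w6.png

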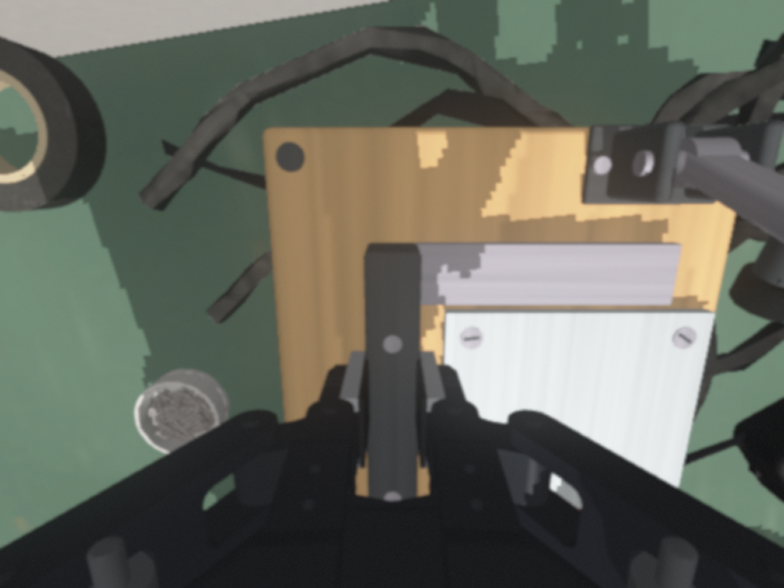

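The blade lies parallel to the panel's far edge. The gap is about 9 mm to the left edge (421 to 445 px) and a few mm to the far edge. I'll close these gaps in small force-checked steps.

```bash
python3 -m crank '[[0,0.016,0.011,0,0,0],[0,0.014,0,0,0,0],[0,0,0,0,0,0],[0,0,0,0,0,0]]'; python3 -m crank '[[0,0.004,0,0,0,0],[0,0,0,0,0,0]]'; python3 -m crank '[[0,0.004,0,0,0,0],[0,0,0,0,0,0]]';
```

```text
t: 17.25
eef_pos: [0.4953, 0.1529, 0.0416]
tcp_rot: [[0.99, -0.144, 0.0], [-0.144, -0.99, 0.0], [0.0, -0.0, -1.0]]
force: [-0.6, 0.8, -2.1]
finger_gap: 0.0157
finger_force: 78.7
t: 17.5
eef_pos: [0.4951, 0.1518, 0.0416]
tcp_rot: [[0.99, -0.144, 0.0], [-0.144, -0.99, 0.0], [0.0, -0.0, -1.0]]
force: [0.2, 1.2, -2.1]
finger_gap: 0.0158
finger_force: 78.7
t: 17.75
eef_pos: [0.495, 0.1508, 0.0415]
tcp_rot: [[0.99, -0.144, -0.0], [-0.144, -0.99, -0.0], [-0.0, 0.0, -1.0]]
force: [0.1, 0.2, -2.0]
finger_gap: 0.0156
finger_force: 78.7
```

```bash
for i in 1 2; do python3 -m crank '[[0,0.003,0,0,0,0],[0,0,0,0,0,0]]' | egrep 'eef|^force'; done; for i in 1 2 3; do python3 -m crank '[[-0.004,0,0,0,0,0],[0,0,0,0,0,0]]' | egrep 'eef|^force'; done
```

```text
eef_pos: [0.4949, 0.1501, 0.0415]
force: [-0.1, 0.3, -1.8]
eef_pos: [0.4948, 0.1494, 0.0416]
force: [0.1, -0.0, -2.1]
eef_pos: [0.4937, 0.1496, 0.0415]
force: [-0.0, 1.0, -2.6]
eef_pos: [0.4927, 0.1497, 0.0415]
force: [-0.6, 0.8, -1.3]
eef_pos: [0.4917, 0.1498, 0.0416]
force: [0.1, 1.6, -1.1]
```

```bash
for i in 1 2 3; do python3 -m crank '[[-0.003,0,0,0,0,0],[0,0,0,0,0,0]]' | egrep 'eef|^force'; done;  for i in 1 2; do python3 -m crank '[[0,0.003,0,0,0,0],[0,0,0,0,0,0]]' | egrep 'eef|^force'; done; python3 -c "
from h import *
J=[.4622,.1258,-8.25]
print(delta(jig2w(J,[(.024,.029,.0403)])[0],down(J[2]-90)))"
```

```text
eef_pos: [0.491, 0.1499, 0.0415]
force: [0.5, 2.2, -1.8]
eef_pos: [0.4908, 0.1499, 0.0417]
force: [5.1, 1.1, -4.3]
eef_pos: [0.4907, 0.15, 0.0418]
force: [9.7, 0.8, -6.8]
eef_pos: [0.4907, 0.1499, 0.0419]
force: [9.8, 6.9, -6.4]
eef_pos: [0.4907, 0.1498, 0.042]
force: [10.0, 12.0, -7.4]
(array([-0.0033, -0.0047,  0.0069]), array([-0.0009, -0.0012, -0.0003]))
```

```bash
python3 -m crank '[[0.003,-0.003,0,0,0,0],[0,0,0.004,0,0,0],[0,0,0.004,0,0,0],[0,0,0,0,0,0]]'; python3 -m crank '[[0,0,0.004,0,0,0],[0,0,0,0,0,0]]'
```

```text
t: 20.75
eef_pos: [0.4909, 0.1499, 0.0403]
tcp_rot: [[0.99, -0.144, 0.002], [-0.144, -0.99, 0.001], [0.002, -0.001, -1.0]]
force: [1.9, 6.5, 3.0]
finger_gap: 0.0158
finger_force: 80.0
t: 21.0
eef_pos: [0.4909, 0.1499, 0.0403]
tcp_rot: [[0.99, -0.144, 0.002], [-0.144, -0.99, 0.001], [0.002, -0.001, -1.0]]
force: [-5.6, 4.2, 18.5]
finger_gap: 0.0158
finger_force: 81.9
```

```bash
python3 -m crank '[[-0.004,0.002,-0.003,0,0,0],[-0.004,0.002,0,0,0,0],[0,0,0,0,0,0]]';  python3 -c "
from h import *
r=shot('wrist','w7',1.4)"
```

```text
t: 21.38
eef_pos: [0.4908, 0.1498, 0.0407]
tcp_rot: [[0.99, -0.144, 0.008], [-0.144, -0.99, 0.003], [0.007, -0.004, -1.0]]
force: [15.6, 11.9, -4.6]
finger_gap: 0.0157
finger_force: 79.1
```

View pics/w7.png

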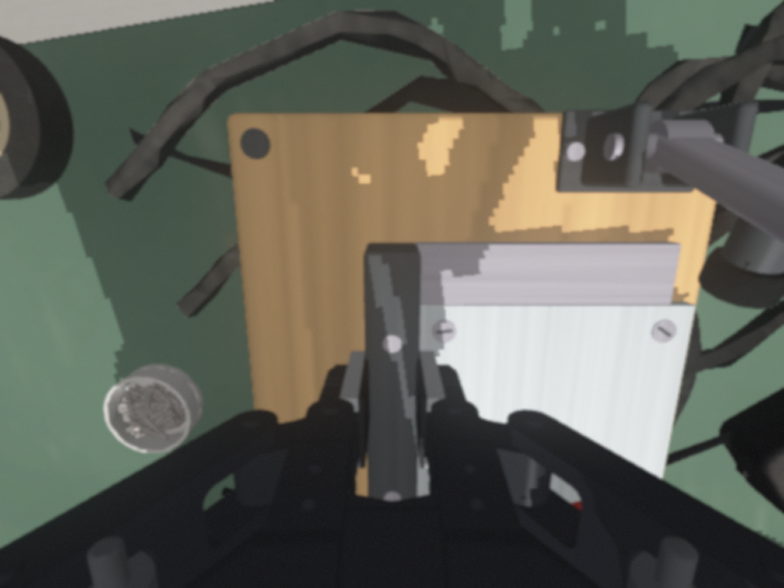

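The square sits flush round the corner: blade edge and panel edge coincide at y≈303, and the stock meets the panel at x≈420. I'll relax the push, press lightly and release.

```bash
python3 -m crank '[[0.0055,-0.004,0.004,0,0,0],[0,0,0,0,0,0]]'; python3 -m crank '[[0,0,0,0,0,0],[0,0,0,0,0,0],[0,0,0,0,0,0]]' 0.05; python3 -m crank '[[0,0,-0.08,0,0,0],[0,0,-0.12,0,0,0],[0,0,-0.2,0,0,0],[0,0,-0.2,0,0,0],[0,0,-0.2,0,0,0],[0,0,0,0,0,0]]'; python3 -c "
from h import *
r=shot('wrist','w8',1.4)
J=[.4612,.1246,-8.25]
# jig pose from the contact: corner = tool contact
e=np.array([.4908,.1498,.0403]); a=np.radians(-8.25); c=np.cos(a);s=np.sin(a)
o=e[:2]-np.array([[c,-s],[s,c]])@[.024,.029]; J=[*o,-8.25]; print('J',J)
print('px panel',np.round(w2pix(r,jig2w(J,np.array([(50,20,35),(50,-80,35),(72,-71,35),(72,38,52),(102,-50,56)])/1000))*1.4))
for th in(.9,1.1,1.3,1.45): print(th,np.round(w2pix(r,jig2w(J,[(.102-.09*np.cos(th),-.05,.056+.09*np.sin(th))]))*1.4),np.round(w2pix(capture('scene'),jig2w(J,[(.102-.09*np.cos(th),-.05,.056+.09*np.sin(th))]))))
for d in trace('scene','clamp_grip')[:2]+trace('scene','clamp')[:2]: print(d['p'],d['bbox'])
cv2.imwrite('pics/s8.png',cv2.resize(capture('scene')['color'][170:310,230:400,::-1],None,fx=4,fy=4,interpolation=cv2.INTER_CUBIC))
"
```

```text
t: 21.68
eef_pos: [0.4909, 0.15, 0.0403]
tcp_rot: [[0.99, -0.144, 0.004], [-0.144, -0.99, 0.001], [0.003, -0.002, -1.0]]
force: [-2.1, 2.4, 17.4]
finger_gap: 0.016
finger_force: 82.0
t: 22.05
eef_pos: [0.4894, 0.1492, 0.0381]
tcp_rot: [[0.99, -0.144, -0.001], [-0.144, -0.99, -0.0], [-0.0, 0.0, -1.0]]
force: [0.4, -0.4, -0.4]
finger_gap: 0.0451
finger_force: 0.0
t: 22.8
eef_pos: [0.4906, 0.1496, 0.2418]
tcp_rot: [[0.99, -0.144, 0.006], [-0.144, -0.99, 0.001], [0.006, -0.002, -1.0]]
force: [-0.7, 0.9, -1.4]
finger_gap: 0.0448
finger_force: 0.0
J [np.float64(0.46288708067858375), np.float64(0.12454393271001785), -8.25]
px panel [[405. 234.]
 [529. 234.]
 [520. 206.]
 [382. 207.]
 [502. 165.]]
0.9 [[525. 258.]] [[351. 217.]]
1.1 [[532. 235.]] [[359. 211.]]
1.3 [[538. 206.]] [[367. 207.]]
1.45 [[542. 181.]] [[374. 205.]]
0.85 [360.4, 202.0, 375.4, 241.1]
0.61 [358.0, 198.3, 375.7, 240.3]
0.42 [250.3, 198.3, 384.9, 291.1]
```

View pics/s8.png

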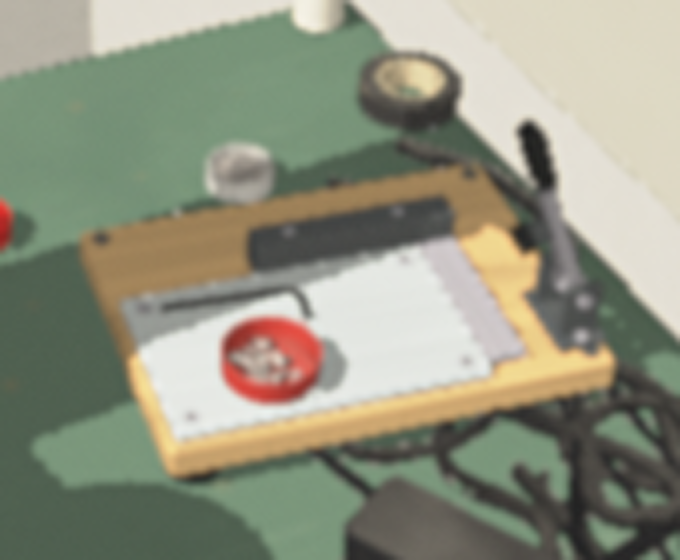

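The square lies in place and the tin stands clear. The sleeve appears at (364,209) in the full scene picture, which gives θ≈1.23. Next I'll check the wall clearance for the wrist camera and plan the clamp grasp.

```bash
python3 -c "
from h import *
r=capture('top'); print('wallbase',pix2w(r,160+200/2.2,90+58/2.2,0),pix2w(r,160+450/2.2,90+55/2.2,0)); w=capture('wrist'); print('cam',w['origin'],np.load('cam.npz')['o'])
J=[.4629,.1245,-8.25]; s=capture('scene')
# sleeve centre by scene + network masks
for c,n in(('wrist','clamp_grip'),('wrist','clamp'),('top','clamp_grip'),('scene','clamp_grip')):
  for d in trace(c,n)[:1]: print(c,n,round(d['p'],2),d['bbox'])
th=1.23; t=jig2w(J,[(.102-.09*np.cos(th),-.05,.056+.09*np.sin(th))])[0]; print(t)
for k in(1.1,1.2,1.3,1.4):
  q=jig2w(J,[(.102-q*np.cos(k),-.05,.056+q*np.sin(k)) for q in(.072,.108)])
  print(k,np.round(w2pix(s,q)).tolist(),np.round(w2pix(w,q)).tolist(),np.round(w2pix(r,q)).tolist())
print(delta(t+[0,0,.06],down(-98.25)))
"
```

```text
wallbase [0.62654601 0.30166913 0.        ] [0.62509925 0.08961086 0.        ]
cam [0.55738023 0.14033567 0.37956864] [ 6.95879299e-02 -4.38189725e-05 -1.41987819e-01]
wrist clamp_grip 0.64 [348.8, 113.3, 401.0, 172.7]
wrist clamp 0.68 [353.7, 112.4, 398.4, 169.0]
top clamp_grip 0.68 [293.4, 147.3, 358.5, 266.0]
scene clamp_grip 0.77 [357.4, 201.2, 376.0, 239.9]
[0.52689972 0.06469764 0.14082399]
1.1 [[362.0, 217.0], [356.0, 205.0]] [[376.0, 154.0], [387.0, 180.0]] [[392.0, 149.0], [394.0, 154.0]]
1.2 [[365.0, 215.0], [361.0, 202.0]] [[377.0, 146.0], [390.0, 167.0]] [[393.0, 145.0], [396.0, 147.0]]
1.3 [[368.0, 214.0], [366.0, 200.0]] [[379.0, 137.0], [393.0, 153.0]] [[393.0, 141.0], [397.0, 140.0]]
1.4 [[372.0, 213.0], [371.0, 198.0]] [[380.0, 128.0], [396.0, 138.0]] [[394.0, 136.0], [398.0, 133.0]]
(array([0.1966, 0.3136, 0.1496]), array([ 0.    ,  0.    , -0.0002]))
```

```bash
python3 -m crank '[[0,0,0,0,0,-0.058],[0,0,0,0,0,-0.058],[0,0,0,0,0,-0.058],[0,0,0,0,0,-0.058],[0,0,0,0,0,-0.058],[0,0,0,0,0,-0.058],[0,0,0,0,0,-0.058],[0,0,0,0,0,-0.058],[0,0,0,0,0,-0.058],[0,0,0,0,0,-0.058]]' >/dev/null;  python3 -m crank '[[0,0,0,0,0,-0.058],[0,0,0,0,0,-0.058],[0,0,0,0,0,-0.058],[0,0,0,0,0,-0.058],[0,0,0,0,0,-0.058],[0,0,0,0,0,-0.058],[0,0,0,0,0,-0.058],[0,0,0,0,0,-0.014],[0,0,0,0,0,0]]' 0.05 20; python3 -c "
from h import *
J=[.4629,.1245,-8.25]; th=1.21
t=jig2w(J,[(.102-.09*np.cos(th),-.05,.056+.09*np.sin(th))])[0]; print(t)
print(delta(t+[0,0,.05],down(81.75)))
w=capture('wrist'); print(w['origin'])
for n in('clamp_grip','square'):
  for d in trace('wrist',n)[:1]: print(n,round(d['p'],2),d['bbox'])
for k in(1.1,1.2,1.3):
  q=jig2w(J,[(.102-q*np.cos(k),-.05+y,.056+q*np.sin(k)) for q in(.072,.108) for y in(-.009,.009)]); print(k,np.round(w2pix(w,q)).tolist())
"
```

```text
t: 25.92
eef_pos: [0.4896, 0.1494, 0.2383]
tcp_rot: [[-0.989, 0.145, 0.0], [0.145, 0.989, 0.0], [-0.0, 0.0, -1.0]]
force: [-0.4, 0.2, 0.2]
finger_gap: 0.0448
finger_force: 0.0
[0.52522686 0.06494019 0.14020544]
(array([-0.1899, -0.3135,  0.1924]), array([ 0.    ,  0.    , -0.0004]))
[0.42142899 0.16016286 0.38027161]
clamp_grip 0.85 [173.4, 246.2, 219.3, 280.4]
square 0.84 [195.0, 134.3, 287.1, 235.3]
1.1 [[183.0, 258.0], [203.0, 258.0], [170.0, 255.0], [192.0, 255.0]]
1.2 [[183.0, 266.0], [203.0, 266.0], [169.0, 269.0], [191.0, 269.0]]
1.3 [[183.0, 274.0], [203.0, 274.0], [169.0, 283.0], [191.0, 283.0]]
```

```bash
python3 -m crank '[[-0.063,-0.104,0,0,0,0],[-0.064,-0.103,0,0,0,0],[-0.063,-0.103,0,0,0,0],[0,0,0.12,0,0,0],[0,0,0,0,0,0],[0,0,0,0,0,0]]'; python3 -c "
from h import *
J=[.4629,.1245,-8.25]; th=1.21
t=jig2w(J,[(.102-.09*np.cos(th),-.05,.056+.09*np.sin(th))])[0]
print(delta(t-[0,0,.013],down(81.75)))
w=capture('wrist'); im=w['color'][:,:,::-1]
for n in('clamp_grip',):
  for d in trace('wrist',n)[:2]:
    m=d['pixels'].astype('uint8'); print(n,round(d['p'],2),d['bbox']); ys,xs=np.nonzero(m)
    for y in range(int(d['bbox'][1])+2,int(d['bbox'][3]),12):
      k=xs[ys==y]; print(y,k.min() if len(k) else 0,k.max() if len(k) else 0)
for k in(1.1,1.2,1.3):
  q=jig2w(J,[(.102-q*np.cos(k),-.05+y,.056+q*np.sin(k)) for q in(.072,.108) for y in(-.009,.009)]); print(k,np.round(w2pix(w,q)).tolist())
"
```

```text
t: 26.82
eef_pos: [0.5257, 0.0661, 0.2093]
tcp_rot: [[-0.99, 0.144, 0.001], [0.144, 0.99, 0.0], [-0.001, 0.0, -1.0]]
force: [-1.3, 0.1, -0.0]
finger_gap: 0.0449
finger_force: 0.0
(array([ 0.0014, -0.0048,  0.3284]), array([ 0.0001,  0.0003, -0.0002]))
clamp_grip 0.8 [264.4, 207.5, 292.7, 241.4]
209 270 287
221 266 289
233 267 289
1.1 [[266.0, 217.0], [289.0, 217.0], [263.0, 207.0], [290.0, 207.0]]
1.2 [[265.0, 226.0], [289.0, 226.0], [263.0, 223.0], [290.0, 223.0]]
1.3 [[265.0, 235.0], [289.0, 235.0], [263.0, 239.0], [290.0, 239.0]]
```

```bash
python3 -m crank '[[0,0,0.1,0,0,0],[0,-0.003,0.1,0,0,0],[0,0,0.08,0,0,0],[0,0,0.048,0,0,0],[0,0,0,0,0,0]]'; python3 -m crank '[[0,0,0,0,0,0],[0,0,0,0,0,0],[0,0,0,0,0,0],[0,0,0,0,0,0]]' -1 20; python3 -c "
import numpy as np
# arc rows: fractions (tool x = jig -x, tool z = down), from 1.21 to 0 in 14 rows
a=np.linspace(1.21,0,15); x=-.09*np.cos(a); z=.09*np.sin(a)
print(np.round(-np.diff(x)/.25,3).tolist()); print(np.round(-np.diff(z)/.25,3).tolist())"
```

```text
t: 27.55
eef_pos: [0.5253, 0.0652, 0.1263]
tcp_rot: [[-0.99, 0.144, -0.0], [0.144, 0.99, -0.0], [0.0, -0.0, -1.0]]
force: [-0.5, 0.0, 1.2]
finger_gap: 0.0449
finger_force: 0.0
t: 28.05
eef_pos: [0.5257, 0.0651, 0.1272]
tcp_rot: [[-0.99, 0.144, 0.001], [0.144, 0.99, 0.0], [-0.001, 0.0, -1.0]]
force: [-1.7, 0.1, 6.7]
finger_gap: 0.0177
finger_force: 24.6
[0.029, 0.027, 0.026, 0.025, 0.023, 0.021, 0.019, 0.017, 0.014, 0.012, 0.009, 0.007, 0.004, 0.001]
[0.012, 0.015, 0.017, 0.019, 0.021, 0.023, 0.025, 0.026, 0.028, 0.029, 0.03, 0.03, 0.031, 0.031]
```

```bash
python3 -m crank '[[0.029,0,0.012,0,0,0],[0.027,0,0.015,0,0,0],[0.026,0,0.017,0,0,0],[0.025,0,0.019,0,0,0],[0,0,0,0,0,0]]'; python3 -m crank '[[0.023,0,0.021,0,0,0],[0.021,0,0.023,0,0,0],[0.019,0,0.025,0,0,0],[0.017,0,0.026,0,0,0],[0,0,0,0,0,0]]'
```

```text
t: 28.68
eef_pos: [0.4988, 0.069, 0.1111]
tcp_rot: [[-0.99, 0.144, 0.001], [0.144, 0.99, 0.0], [-0.001, 0.0, -1.0]]
force: [-3.3, -0.7, 3.8]
finger_gap: 0.0176
finger_force: 25.6
t: 29.3
eef_pos: [0.4789, 0.0719, 0.0869]
tcp_rot: [[-0.99, 0.144, -0.0], [0.144, 0.99, 0.0], [0.0, 0.0, -1.0]]
force: [-2.5, 0.4, 1.2]
finger_gap: 0.0176
finger_force: 25.9
```

```bash
python3 -m crank '[[0.014,0,0.028,0,0,0],[0.012,0,0.029,0,0,0],[0.009,0,0.03,0,0,0],[0.007,0,0.03,0,0,0],[0,0,0,0,0,0]]'; python3 -m crank '[[0.004,0,0.031,0,0,0],[0.001,0,0.022,0,0,0],[0,0,0,0,0,0]]'
```

```text
t: 29.92
eef_pos: [0.4685, 0.0734, 0.0574]
tcp_rot: [[-0.99, 0.144, -0.001], [0.144, 0.99, 0.0], [0.001, -0.0, -1.0]]
force: [-3.2, 0.7, 1.1]
finger_gap: 0.0174
finger_force: 25.2
t: 30.3
eef_pos: [0.4672, 0.0736, 0.0442]
tcp_rot: [[-0.99, 0.144, -0.001], [0.144, 0.99, 0.0], [0.001, -0.0, -1.0]]
force: [-5.3, 1.6, 1.1]
finger_gap: 0.0174
finger_force: 25.1
```

```bash
for i in 1 2 3; do python3 -m crank '[[0,0,0.006,0,0,0],[0,0,0,0,0,0]]' | egrep 'eef|^force'; done
```

```text
eef_pos: [0.4672, 0.0735, 0.0429]
force: [-6.7, 0.8, 2.1]
eef_pos: [0.4672, 0.0736, 0.0414]
force: [-5.5, 1.2, 2.5]
eef_pos: [0.4672, 0.0736, 0.04]
force: [-5.1, 1.9, 1.6]
```

```bash
for i in 1 2; do python3 -m crank '[[0,0,0.004,0,0,0],[0,0,0,0,0,0]]' | egrep 'eef|^force'; done; python3 -c "
from h import *
J=[.4629,.1245,-8.25]
for c in('scene','top'):
  w=capture(c)
  for d in trace(c,'clamp_grip')[:2]: print(c,round(d['p'],2),d['bbox'])
  for k in(0,.1,.2): print(k,np.round(w2pix(w,jig2w(J,[(.102-q*np.cos(k),-.05,.056+q*np.sin(k)) for q in(.0,.072,.108)]))).tolist())"
```

```text
eef_pos: [0.4673, 0.0736, 0.039]
force: [-5.1, 2.2, 1.5]
eef_pos: [0.4673, 0.0735, 0.038]
force: [-4.4, 1.4, 1.6]
scene 0.73 [322.8, 238.1, 374.9, 253.8]
scene 0.65 [279.9, 203.3, 299.1, 219.1]
0 [[373.0, 240.0], [339.0, 247.0], [322.0, 250.0]]
0.1 [[373.0, 240.0], [340.0, 244.0], [323.0, 246.0]]
0.2 [[373.0, 240.0], [340.0, 241.0], [324.0, 241.0]]
0 [[387.0, 141.0], [383.0, 182.0], [381.0, 202.0]]
0.1 [[387.0, 141.0], [384.0, 180.0], [382.0, 201.0]]
0.2 [[387.0, 141.0], [384.0, 179.0], [383.0, 198.0]]
```

```bash
python3 -m crank '[[0,0,0,0,0,0],[0,0,0,0,0,0],[0,0,0,0,0,0]]' 0.05|egrep 'eef|gap'; python3 -m crank '[[0,0,-0.1,0,0,0],[0,0,-0.14,0,0,0],[0,0,0,0,0,0]]' |egrep 'eef|gap'; python3 -m crank '[[0,0,0,0,0,0],[0,0,0,0,0,0],[0,0,0,0,0,0],[0,0,0,0,0,0]]' -1 |egrep 'eef|gap'; python3 -m crank '[[0,0,0.05,0,0,0],[0,0,0.05,0,0,0],[0,0,0.006,0,0,0],[0,0,0,0,0,0]]'
```

```text
eef_pos: [0.4676, 0.0735, 0.0379]
finger_gap: 0.0451
eef_pos: [0.4687, 0.0736, 0.1]
finger_gap: 0.0448
eef_pos: [0.4673, 0.0735, 0.0974]
finger_gap: 0.0
t: 33.5
eef_pos: [0.4674, 0.0735, 0.0711]
tcp_rot: [[-0.99, 0.144, -0.0], [0.144, 0.99, -0.0], [0.0, -0.0, -1.0]]
force: [0.1, -1.2, 0.7]
finger_gap: -0.0002
finger_force: 0.0
```

```bash
for i in 1 2 3 4; do python3 -m crank '[[0,0,0.01,0,0,0],[0,0,0,0,0,0]]' | egrep 'eef|^force'; done
```

```text
eef_pos: [0.4674, 0.0735, 0.0688]
force: [0.0, 0.2, 0.4]
eef_pos: [0.4673, 0.0735, 0.0661]
force: [0.1, -0.5, 0.2]
eef_pos: [0.4673, 0.0735, 0.0636]
force: [-0.1, -0.9, -0.1]
eef_pos: [0.4675, 0.0736, 0.0622]
force: [-8.0, 0.0, 18.4]
```

```bash
python3 -m crank '[[0,0,-0.06,0,0,0],[0,0,-0.15,0,0,0],[0,0,-0.2,0,0,0],[0,0,-0.2,0,0,0],[0,0,-0.15,0,0,0],[0,0,0,0,0,0]]' 0.05; python3 -c "
from h import *
J=[.4629,.1245,-8.25]
S=jig2w(J,[(.017,.029,0)])[0]; 
for c in('wrist','scene'):
  w=capture(c)
  for n in('square','clamp_grip','tin'):
    for d in trace(c,n)[:2]: print(c,n,round(d['p'],2),d['bbox'],np.round(pix2w(w,(d['bbox'][0]+d['bbox'][2])/2,(d['bbox'][1]+d['bbox'][3])/2,.016),3) if n=='tin' else '')
  L=np.array([(55,9,52),(55,-9,52),(-55,9,52),(-55,9,30),(-55,-9,52),(55,-100,35),(33,-100,35)])/1000+[.017,.029,0]
  q=w2pix(w,jig2w(J,L)); print('pred square',q.min(0).round(1),q.max(0).round(1))
  for k in(0,.05,.1): 
    q=w2pix(w,jig2w(J,[(.102-q*np.cos(k)+z*np.sin(k),-.05+y,.056+q*np.sin(k)+z*np.cos(k)) for q in(.072,.108) for y in(-.009,.009) for z in (-.006,.006)])); print(k,q.min(0).round(1),q.max(0).round(1))
print(read_state()['t'])"
```

```text
t: 35.25
eef_pos: [0.4682, 0.0736, 0.2543]
tcp_rot: [[-0.99, 0.144, 0.005], [0.144, 0.99, 0.0], [-0.005, 0.001, -1.0]]
force: [0.3, 0.6, -0.9]
finger_gap: 0.0453
finger_force: 0.0
wrist square 0.84 [263.6, 143.0, 359.3, 238.1] 
wrist clamp_grip 0.56 [272.3, 177.1, 288.5, 270.5] 
wrist tin 0.94 [410.9, 149.6, 446.7, 182.8] [0.474 0.26  0.016]
wrist tin 0.78 [416.9, 4.7, 458.8, 46.7] [0.321 0.271 0.016]
pred square [261.3 141.9] [358.8 237.6]
0 [270.  172.1] [286.6 205.7]
0.05 [269.9 172.6] [286.7 206.9]
0.1 [269.7 173.5] [286.8 208.2]
scene square 0.67 [295.5, 220.1, 361.4, 261.3] 
scene clamp_grip 0.86 [324.2, 238.7, 372.9, 253.7] 
scene tin 0.74 [280.3, 205.6, 295.5, 220.1] [0.467 0.255 0.016]
scene tin 0.46 [218.0, 222.1, 230.9, 236.8] [0.316 0.257 0.016]
pred square [291.2 217.9] [362.  259.7]
0 [319.9 241.3] [341.2 255.3]
0.05 [320.  239.9] [341.6 253.2]
0.1 [320.3 238.4] [342. 251.]
35.65
```

```bash
python3 -c "
from h import *
J=[.4629,.1245,-8.25]; w=capture('wrist'); g=cv2.cvtColor(w['color'],cv2.COLOR_RGB2GRAY).astype('float32')
def prof(pts):
  q=w2pix(w,jig2w(J,pts)).astype('float32'); return cv2.remap(g,q[:,:1],q[:,1:],cv2.INTER_LINEAR).ravel().astype(int)
xs=np.arange(44,78,1)
for y in(10,0,-10,-20,-65): print('y',y,prof([(x/1000,y/1000,.035) for x in xs]).tolist())
ys=np.arange(8,46,1.)
for x in(60,40,20,0,-20,-35): print('x',x,prof([(x/1000,y/1000,.052) for y in ys]).tolist())"
```

```text
y 10 [227, 231, 233, 234, 233, 226, 215, 207, 202, 202, 203, 203, 202, 201, 198, 198, 199, 202, 203, 203, 204, 203, 201, 201, 198, 190, 178, 163, 171, 188, 204, 211, 213, 213]
y 0 [233, 234, 234, 235, 234, 226, 215, 206, 202, 202, 202, 202, 201, 199, 198, 197, 198, 200, 203, 203, 203, 202, 201, 200, 197, 188, 173, 152, 143, 151, 166, 186, 193, 196]
y -10 [232, 232, 234, 234, 233, 225, 214, 206, 201, 201, 202, 202, 201, 199, 197, 197, 198, 200, 202, 203, 203, 202, 201, 200, 197, 188, 175, 159, 163, 178, 193, 200, 202, 202]
y -20 [233, 234, 235, 235, 233, 225, 213, 205, 201, 201, 201, 201, 201, 200, 198, 198, 198, 200, 202, 202, 203, 202, 201, 199, 196, 189, 176, 159, 158, 171, 188, 204, 209, 212]
y -65 [230, 231, 233, 234, 232, 224, 213, 205, 201, 201, 202, 202, 202, 201, 199, 199, 199, 199, 199, 201, 201, 201, 200, 199, 196, 187, 174, 160, 167, 184, 199, 206, 207, 208]
x 60 [202, 202, 202, 202, 202, 201, 201, 200, 194, 179, 148, 106, 81, 73, 74, 77, 80, 81, 81, 80, 79, 79, 79, 79, 79, 79, 79, 77, 77, 83, 95, 112, 126, 131, 133, 134, 134, 135]
x 40 [230, 230, 230, 231, 227, 213, 193, 
[... 153 characters left out ...]
228, 220, 202, 182, 168, 163, 162, 158, 144, 119, 95, 80, 77, 80, 83, 84, 85, 85, 85, 84, 84, 83, 82, 83, 82, 82, 81, 81, 86, 96, 112, 125, 132, 133, 134, 134, 134]
x 0 [205, 183, 168, 162, 162, 161, 162, 162, 159, 144, 119, 96, 81, 77, 80, 84, 85, 85, 85, 85, 84, 84, 83, 83, 82, 81, 81, 82, 81, 85, 95, 110, 125, 133, 134, 134, 135, 135]
x -20 [161, 161, 161, 161, 162, 162, 162, 162, 157, 142, 117, 92, 78, 76, 78, 81, 84, 85, 91, 103, 115, 125, 131, 131, 125, 113, 97, 86, 82, 83, 94, 113, 128, 134, 135, 135, 135, 135]
x -35 [163, 163, 163, 163, 163, 163, 162, 162, 157, 142, 116, 91, 77, 75, 79, 81, 83, 84, 84, 84, 83, 82, 82, 82, 82, 82, 81, 81, 81, 83, 95, 111, 127, 135, 136, 136, 136, 136]
```

```bash
python3 -c "
from station import *
print(close_job())"
```

```text
the job is handed in; nothing more can be done
None
```

The job is handed in: the tin stands on the bench clear of the jig, the square lies flush round the panel's far left corner, and the clamp is down on the blade, all as far as my last camera and force checks show; no verdict came back.

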